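# Change the former on the bench bender

## Robot

A 6-joint arm with a two-finger parallel gripper is mounted at the origin on the work surface. World frame = base frame: x ahead of the robot, y to its left, z up, the work surface at z = 0. Lengths are in mm, angles in rad, forces in N, time in s.
With the tool pointing down it reaches from about 375 to 975 mm from the base axis. Payload 3.8 kg.
Tool frame: the origin (TCP) lies on the centre line of the jaws, within the pads' length; the fingertips stand 22 mm ahead of it and the grasp point (between the pads) lies 3 mm ahead of it (tcp_to_tips is the distance from the TCP to the fingertips, in mm); y points along the fingers, z is the direction in which the jaws open and shut, and the axes are right-handed (so a half turn about y gives the same grasp; the last joint's range is limited). The gripper opens to 88 mm and grips with 3 to 60 N. Pads are 18 mm wide; open, the fingers measure 123 mm over their backs; the gripper's body (75 mm by 187 mm) begins 45 mm behind the grasp point.
Start: joints at [-1.199, 0.264, 1.604, -0, 1.274, -0.037], TCP at [268.312, -619.376, 234.006] pointing down, gripper open.
Joint ranges: [-2.63, 2.63], [-0.94, 2.18], [0.31, 2.57], [-1.31, 4.45], [0, 2.66], [-2.55, 2.55]. Speed limits (rad/s): [2.57, 2.57, 3.14, 3.14, 3.14, 3.14].

## Interface

Orientations are given as a rotation vector (axis times angle).
In Python, from plant import get_obs, capture, camera_params, close_job, look_for, silhouettes, place_of, tcp_to_tips gives the robot as it stands.
- The arm moves only by the tool drive_tool, never from a script. Its argument "targets" is text: rows parted by semicolons, each of 4 numbers parted by spaces: the shift along the tool's x, y, z scaled (see below), then the turn about the tool's y scaled (see below). In form: dx dy dz spin; .... A call has 1 to 8 rows; each row shifts and turns the commanded pose from where the row before left it, along the tool's axes as they then stand; what a row does not reach is not made up. The controller multiplies each number of a shift by 20 mm and each number of a turn by 60 degrees. A row lasts 1/12 s, in which the tool goes at most 41.7 mm and 7.16 degrees, less where a joint would pass 70% of its speed; a pose out of reach is approached as far as the arm can. A call with a number of a shift or a turn outside -1 to 1 is refused whole. A call with a gripper value outside its range is refused whole. "hand" is the opening, from -1 (shut) to 1 (fully open), set as the call begins (left out, the last holds). The fingers move at their own pace and stop on an object; "force" is the grip in N (left out, the last holds). Time passes only in rows, so rows that do not move let the fingers close. It gives the time, the measured TCP pose, the force and the opening at its end, in the units of the state.
- get_obs(): the state, without advancing time (a new reading comes with each control period).
- capture(name): name is "scene" or "top" or "wrist"; returns (picture, depth): 420x560x3 uint8, red, green, blue; 420x560 float32, mm along the optical axis (not along the pixel's ray), 0 where there is no reading.
- camera_params(name): a dict with "fx", "fy", "cx", "cy" (pixels), "k1" (the pictures are not rectified: a ray, as slopes to the right and down, at radius r is drawn at 1 + k1 r^2 times it, then the intrinsics apply), "rvec" (rotation vector, rad) and "tvec" (3), from world to camera coordinates, as OpenCV has them; the wrist camera has in their place "T_tool_cam" (4x4, takes a point from camera to tool coordinates, whose origin is the TCP and whose axes are the tool frame's). Camera axes: x right, y down, z forward; pixel columns grow to the right and rows downward; lengths in mm; the calibration is good to about 2 mm. A picture is of the moment at which its call begins: read the wrist's pose just before it. camera_params takes no time and is no camera call.
- close_job(): hands the job in, once; it reports no verdict.
Trained networks look in the newest picture that a camera, given by its name, has taken for a name from the list of things; names that differ only in an ending like _2 or _b are one class to them, and where a whole thing is asked for, a point or a joint stands for the part that bears it (a point fixed in the world has none). Each returns a list of dicts, best first, with "p" (0 to 1); they miss things now and then, are a little off and sometimes report something else, mostly with a low value. They report only what shows in the picture. A call takes as long as a camera call. They do not tell look-alikes from the thing itself.
- look_for(camera, query): "extent" ([left, top, right, bottom] as shares, 0 to 1, of the picture: columns of its width, rows of its height, round what is visible of it).
- silhouettes(camera, query): "pixels" (420x560 bool, what is visible of it) and "extent" ([left, top, right, bottom] as shares, 0 to 1, of the picture: columns of its width, rows of its height, round what is visible of it).
- place_of(camera, query): "location" ([column, row] as shares, 0 to 1, of the picture: columns of its width, rows of its height: a listed point, or the origin of a listed thing).
The state is a dict: "time_s": time; "joints": joint angles; "joint_vel": joint speeds; "tau": joint torques, N m; "position": TCP position; "ee_rot": TCP orientation; "force": force on the tool from outside, world axes, zero at the start; "torque": the same for the moment, N m; "gripper_width": finger opening in mm.
Only numpy, scipy, OpenCV 4.12 (cv2) and the standard library are available. Lean on these libraries where they do the work, as an engineer would, in place of code of your own. Each camera call takes 0.05 s, during which the arm holds its last target.

## Task

Change the former on the bench bender: lift the small steel former off the spindle and lay it flat in the blue tray, then turn the large aluminium former until its keyway lines up with the key and lower it onto the spindle until it sits fully down on its seat. Also swing the bending arm back until its pointer stands at the red load line. Set the formers down rather than dropping them, and leave the other things on the bench where they are.

Things in the scene. Friction and masses are not known exactly. Their poses are not given: they have to be found in the camera images.
- bender: Green bench bar bender, fixed; origin under the spindle at bench level, axes as spindle_seat's. Base 240 x 220 mm, 22 mm high, round turret 46 mm high; a yellow line on it lies under the key. Bar clamp block, top 88 mm high, at x 63 to 113, y 75 to 101 mm, its screw to y 135. Aluminium quadrant scale, top 42 mm high, 186 to 226 mm from the axis, black ticks each 5 degrees, red load line on +y.
- spindle_seat (a point): On the axis of the bender's upright spindle, at the top of the 64 mm wide shoulder (the seat, 64 mm above the bench) where a former's underside rests when fully down. z up; x points from the axis to the spindle's one key. Spindle 30 mm diameter, top 48 mm above this point, last 7 mm tapered to 20 mm. Brass key 10 mm wide, out to 19 mm from the axis, 32 mm high plus a 5 mm roof-shaped lead-in.
- small_former_mid (a point): Small former, steel, 0.36 kg, first on the spindle; lifted 50 mm it is free. Disc 76 mm diameter. All formers: grooved disc 22 mm thick, on it a 48 x 48 mm square hub 38 mm high, through bore 33 mm, one keyway 13 mm wide, 20.5 mm deep from the axis. This point: on the axis, 30 mm above the underside (half-way up). z up, x points to the keyway (yellow line); hub flats square to x, y.
- large_former_mid (a point): Large former, bright aluminium, disc 116 mm diameter, about 0.7 kg, lying on the bench hub up; build, point and axes as the small one's. It goes on the spindle: x must point the way of spindle_seat's x (play about 0.08 rad and 1.5 mm all round), and fully down this point is 30 mm above the seat.
- black_former_mid (a point): Another former, black nylon, disc 92 mm diameter, same build, lying on the bench hub up. Not wanted now: leave it.
- tray_floor (a point): Blue steel tray, 160 x 160 mm outside, walls 4 mm thick and 22 mm high, empty, fixed to the bench. This point is the middle of its inner floor (4 mm above the bench); x and y run along its sides.
- bend_arm (a joint): Angle of the bending arm about the spindle, rad. 0: it points along spindle_seat's y, its red pointer at the red load line. Grows anticlockwise seen from above, -0.3 to 0.95. Turns stiffly (about 0.5 N m, 3 N at the grip), stays where left. Flat steel bar 34 mm wide below the formers, top 60 mm above the bench; a roller on it, 84 mm from the axis, reaches 93 mm above the bench.
- bend_arm_grip (a point): Middle of the arm's black upright grip, a cylinder 28 mm in diameter, fixed to the arm, 170 mm from the spindle's axis; free from 66 to 154 mm above the bench. This point is on the grip's axis, 110 mm above the bench.
- hammer: Hammer with wooden handle, 260 mm long, lying on the bench. Leave it.
- spanner: Steel spanner, 190 mm long, lying on the bench. Leave it.
- oil_can: Red oil can with a brass spout, 68 mm in diameter, 165 mm high. Leave it.
- sample_bend: A bent sample of 12 mm round steel bar, about 130 x 80 mm, lying on the bench. Leave it.
- square: Engineer's square, 100 x 160 mm, lying on the bench. Leave it.
- punch_tin: Black tin with punches, 130 x 90 x 35 mm. Leave it.
Things that resemble listed ones, but are neither listed nor needed, are in the scene too. Of the things like the part that bears large_former_mid, leave any that is turquoise; of the rest the larger one is meant.

How it is judged:
By the outcome, as a careful person would: the job done as asked, in the order asked, and still so for the second after the job is handed in, with the robot touching nothing.
It also fails if it takes over 67 s, if anything falls off the work surface, if the arm or the gripper's body presses on something with over 40 N, if the wrist force passes 120 N, or if a joint passes its speed limit or range.

## Working session

There is one attempt and no reset: what is moved stays moved. The work goes in short steps, Python scripts to look and compute and a tool call to move; the robot and the scene stay as the last step left them, time stands still between calls to the robot, and variables do not carry over. Pictures are saved under pics/ and viewed, and the job is handed in when it is done.

Besides the shell and the picture viewer there is one more tool, called after "Call:" by a JSON object that holds its "op" and its "data", one argument or row to a line. drive_tool: Moves the arm, as the interface text tells. Its arguments: {"type":"object","properties":{"targets":{"type":"string"},"hand":{"type":"number"},"force":{"type":"number"}},"required":["targets"]}

```bash
ls; mkdir -p pics
python3 - <<'E'
from plant import *
import cv2,numpy as np
print(get_obs())
for c in ["scene","top","wrist"]:
    im,d=capture(c); cv2.imwrite(f"pics/{c}0.png",im[:,:,::-1]); np.save(f"pics/{c}0_d.npy",d)
    print(c,camera_params(c))
    for q in ["small_former_mid","large_former_mid","black_former_mid","tray_floor","bend_arm_grip","spindle_seat","bender"]:
        try: print(q,[(round(r['p'],2),np.round(np.array(r['location'])*[560,420],1)) for r in place_of(c,q)])
        except Exception as e: print(q,e)
print(get_obs()['time_s'],tcp_to_tips)
E
```

```text
pics
{'time_s': 0.0, 'joints': array([-1.19886480e+00,  2.64781538e-01,  1.60534311e+00,  8.80453969e-06,
        1.27371215e+00, -3.68714854e-02]), 'joint_vel': array([-0.00061328, -0.00127571,  0.00102711,  0.00061114,  0.00058183,
        0.00088989]), 'tau': array([-8.01500664e-04, -5.02116430e+01, -3.56878316e+01,  7.28245731e-02,
        2.95770296e-02, -1.71624856e-04]), 'position': array([ 268.07921778, -618.70483673,  232.68557705]), 'ee_rot': array([-0.41425213,  1.99882611, -1.99431146]), 'force': array([ 0.34945156, -0.43349231, -0.5527175 ]), 'torque': array([-0.02465973, -0.03317085,  0.00295133]), 'gripper_width': 88.27095469378236}
scene {'fx': 401.125149217072, 'fy': 401.125149217072, 'cx': 287.30390792855286, 'cy': 208.2652146975745, 'k1': -0.004481163114904573, 'rvec': array([ 1.44385409,  2.08635866, -0.86494095]), 'tvec': array([ 211.15058525, -251.47121892, 1664.31509837])}
small_former_mid [(0.88, array([328.1, 232.6]))]
large_former_mid [(0.9, array([260. , 158.5])), (0.89, array([264.4, 207.1])), (0.61, array([274.7, 179.9]))]
black_former_mid [(0.63, array([
[... 804 characters left out ...]
indle_seat [(0.57, array([244.2, 189.5]))]
bender [(0.81, array([242.3, 192.1]))]
wrist {'fx': 340.2320888930337, 'fy': 340.2320888930337, 'cx': 273.74095460401816, 'cy': 214.85155283583754, 'k1': 0.020324269076685164, 'T_tool_cam': array([[-4.57134438e-05,  9.55801143e-01,  2.94013898e-01,
        -7.65137206e+01],
       [-3.64263280e-04, -2.94013895e-01,  9.55801076e-01,
        -1.49856979e+02],
       [ 9.99999933e-01, -6.34055080e-05,  3.61603647e-04,
         3.40825862e-01],
       [ 0.00000000e+00,  0.00000000e+00,  0.00000000e+00,
         1.00000000e+00]])}
small_former_mid []
large_former_mid []
black_former_mid []
tray_floor []
bend_arm_grip []
spindle_seat []
bender []
1.2 22.0
```

View pics/scene0.png

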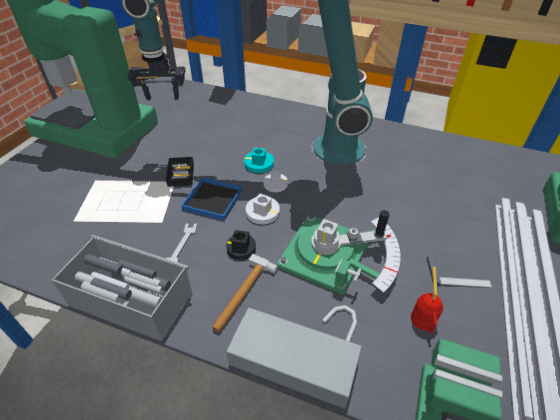

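View pics/top0.png

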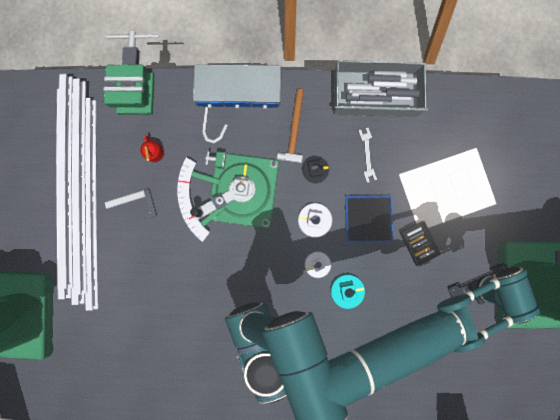

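View pics/wrist0.png

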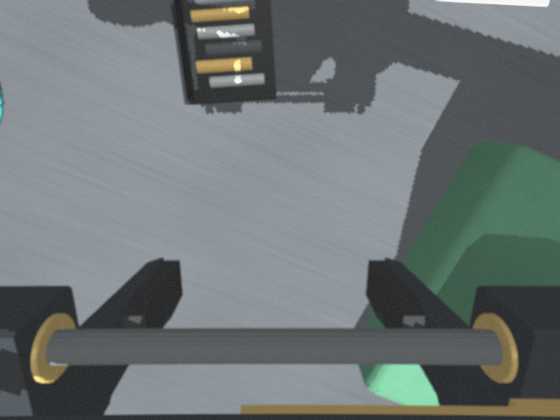

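Run:
```python
import cv2
t=cv2.imread('pics/top0.png'); cv2.imwrite('pics/topc.png',cv2.resize(t[130:330,160:410],None,fx=3,fy=3,interpolation=cv2.INTER_CUBIC))
s=cv2.imread('pics/scene0.png'); cv2.imwrite('pics/scenec.png',cv2.resize(s[130:290,180:430],None,fx=3,fy=3,interpolation=cv2.INTER_CUBIC))
```

```text
(no output)
```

View pics/topc.png

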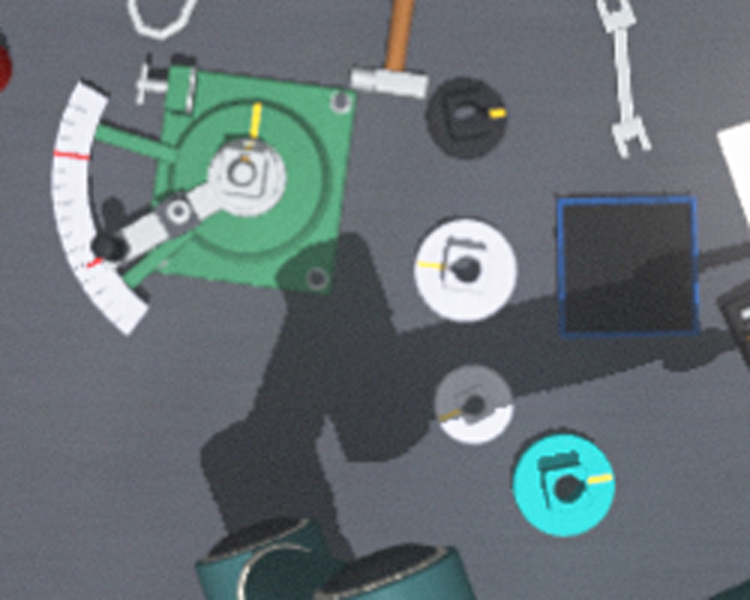

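View pics/scenec.png

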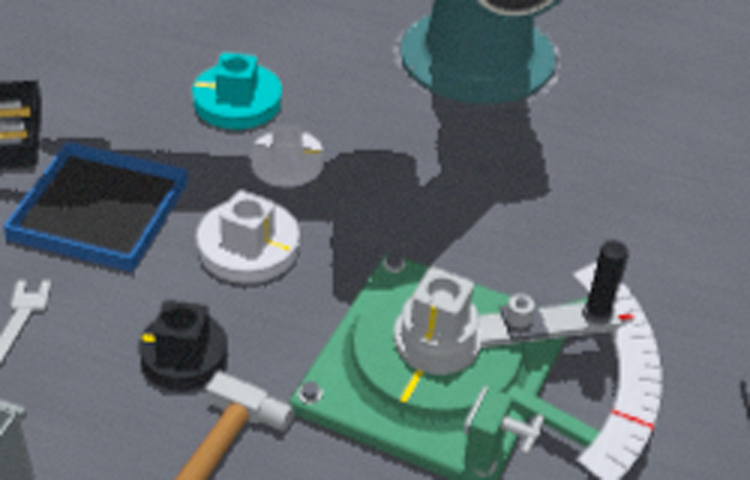

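```bash
cat > h.py <<'E'
from plant import *
import cv2,numpy as np
from scipy.spatial.transform import Rotation as R
def K(p): return np.array([[p['fx'],0,p['cx']],[0,p['fy'],p['cy']],[0,0,1.]]),np.array([p['k1'],0,0,0.])
def pose(cam,obs=None):
    """R,t cam->world"""
    p=camera_params(cam)
    if cam!='wrist':
        r=R.from_rotvec(p['rvec']).as_matrix(); return r.T,-r.T@p['tvec']
    T=p['T_tool_cam']; r=R.from_rotvec(obs['ee_rot']).as_matrix()
    return r@T[:3,:3], r@T[:3,3]+obs['position']
def ray(cam,px,obs=None):
    p=camera_params(cam);k,d=K(p)
    u=cv2.undistortPoints(np.array(px,float).reshape(-1,1,2),k,d).reshape(-1,2)
    Rw,c=pose(cam,obs); v=np.c_[u,np.ones(len(u))]@Rw.T
    return c,v   # v has unit optical-axis depth
def atz(cam,px,z,obs=None):
    c,v=ray(cam,px,obs); return c+v*((z-c[2])/v[:,2:3])
def atd(cam,px,dep,obs=None):
    c,v=ray(cam,px,obs); return c+v*np.array(dep).reshape(-1,1)
def proj(cam,P,obs=None):
    p=camera_params(cam);k,d=K(p);Rw,c=pose(cam,obs)
    rw=Rw.T; q,_=cv2.projectPoints(np.array(P,float).reshape(-1,1,3),R.from_matrix(rw).as_rotvec(),-rw@c,k,d); return q.reshape(-1,2)
def tri(lst):
    A=np.zeros((3,3));b=np.zeros(3)
    for c,v in lst:
        v=v[0]/np.linalg.norm(v[0]);M=np.eye(3)-np.outer(v,v);A+=M;b+=M@c
    x=np.linalg.solve(A,b); res=[np.linalg.norm((np.eye(3)-np.outer(v[0],v[0])/(v[0]@v[0]))@(x-c)) for c,v in lst]
    return x,res
def toolstep(obs,target,yaw=None):
    """rows units needed: shift in tool axes/20"""
    r=R.from_rotvec(obs['ee_rot']).as_matrix()
    return r.T@(np.array(target)-obs['position'])/20
E
python3 - <<'E'
from h import *
T={'small':[(328.1,232.6),(242.7,188.4)],'large':[(264.4,207.1),(314.5,220.5)],'black':[(238.8,241.4),(316.3,167.3)],'tray':[(213.3,201.6),(367.9,220.9)],'grip':[(382.2,223.1),(193.8,211.5)],'seat':[(324.9,243),(244.2,189.5)],'bender':[(321.7,257.8),(242.3,192.1)]}
for n,(a,b) in T.items():
    x,r=tri([ray('scene',[a]),ray('top',[b])]); print(n,x.round(1),np.round(r,1))
d=np.load('pics/top0_d.npy')
for n,px,z in [('yl0',(244.5,175),46),('yl1',(246,166),46),('lf yl0',(300,218.5),22),('lf yl1',(307,219),22),('load0',(178,181.5),42),('load1',(189,182.5),42)]:
    print(n,atz('top',[px],z).round(1), atd('top',[px],[d[int(px[1]),int(px[0])]]).round(1))
o=get_obs(); r=R.from_rotvec(o['ee_rot']).as_matrix(); print(r.round(3))
E
```

```text
small [558.8 102.9  92.2] [5.7 5.7]
large [ 458.7 -144.2   20.9] [3.9 3.9]
black [ 642.6 -149.4   37.6] [0.7 0.7]
tray [ 463.3 -338.2  -15.7] [0.4 0.4]
grip [479.1 254.4 112.1] [1.6 1.6]
seat [559.8  99.6  44.3] [3.6 3.6]
bender [558.7 103.7 -27.9] [4.9 4.9]
yl0 [[610.5  96.1  46. ]] [[609.5  95.4  55. ]]
yl1 [[641.7  91.8  46. ]] [[641.3  91.5  49.2]]
lf yl0 [[465.9 -97.6  22. ]] [[465.7 -97.4  28.1]]
lf yl1 [[ 464.7 -121.8   22. ]] [[ 464.6 -121.7   24. ]]
load0 [[584.4 326.6  42. ]] [[584.9 327.6  37. ]]
load1 [[581.6 288.   42. ]] [[581.8 288.5  39.6]]
[[-0.918  0.     0.397]
 [-0.397  0.    -0.918]
 [-0.    -1.    -0.   ]]
```

Call:
{"op": "drive_tool", "data": {
  "targets": "-1 0 -1 0;-1 0 -1 0;-1 0 -1 0;-1 0 -1 0;-1 0 -1 0;-1 0 -1 0;-1 0 -1 0;-1 0 -1 0",
  "hand": 1
}}

```text
time_s: 1.87
position: [351.9, -407.7, 234.1]
ee_rot: [-0.413, 1.996, -1.997]
force: [-0.1, -0.5, -1.0]
gripper_width: 88.1
```

Call:
{"op": "drive_tool", "data": {
  "targets": "-1 0 -1 0;-1 0 -1 0;-1 0 -1 0;-1 0 -1 0;-1 0 -1 0;-1 0 -1 0;-1 0 -1 0;-1 0 -1 0"
}}

```text
time_s: 2.53
position: [435.1, -197.3, 234.3]
ee_rot: [-0.413, 1.996, -1.997]
force: [1.2, -0.7, 0.7]
gripper_width: 88.0
```

Call:
{"op": "drive_tool", "data": {
  "targets": "-1 0 -1 0;-1 0 -1 0;-1 0 -1 0;-1 0 -1 0;-1 0 -1 0;-1 0 -1 0;-1 0 -0.9 0;-1 0 -0.9 0"
}}

```text
time_s: 3.2
position: [519.9, 9.7, 234.3]
ee_rot: [-0.414, 1.996, -1.996]
force: [0.0, 0.1, 0.9]
gripper_width: 88.1
```

Call:
{"op": "drive_tool", "data": {
  "targets": "-1 0 -0.9 0;-1 0 -0.9 0;-0.9 0 -0.9 0;-0.8 0 -0.8 0;0 0 0 -0.115;0 0 0 -0.115;0 0 0 -0.115;0 0 0 -0.115"
}}

```text
time_s: 3.87
position: [559.7, 102.2, 234.0]
ee_rot: [-0.811, 1.686, -1.686]
force: [-0.2, 0.4, 0.1]
gripper_width: 88.0
```

Call:
{"op": "drive_tool", "data": {
  "targets": "0 0 0 -0.115;0 0 0 -0.115;0 0 0 -0.115;0 0 0 -0.115;0 0 0 -0.083;0 0 0 0"
}}

```text
time_s: 4.37
position: [559.6, 101.9, 234.1]
ee_rot: [-1.155, 1.289, -1.289]
force: [0.4, -0.4, 0.6]
gripper_width: 88.1
```

Run:
```python
from h import *
o=get_obs(); print(o['position'],o['ee_rot'],o['joints'],o['time_s'])
im,d=capture('wrist'); cv2.imwrite('pics/w1.png',im[:,:,::-1]); np.save('pics/w1_d.npy',d); np.save('pics/w1_o.npy',np.r_[o['position'],o['ee_rot']])
for q in ["small_former_mid","spindle_seat","bend_arm_grip"]:
    print(q,[(round(r['p'],2),np.round(np.array(r['location'])*[560,420],1)) for r in place_of('wrist',q)])
```

```text
[559.60566377 101.85118146 234.0894631 ] [-1.15532327  1.28935289 -1.28944171] [1.36242537e-01 6.38041007e-02 1.83493222e+00 2.79921529e-06
 1.24276080e+00 2.45756359e-01] 4.3667
small_former_mid [(0.85, array([272.8, 199.4])), (0.34, array([219.2, 385.1]))]
spindle_seat []
bend_arm_grip []
```

View pics/w1.png

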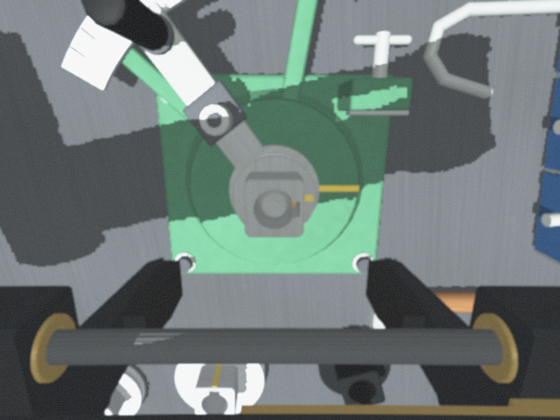

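Run:
```python
import cv2
s=cv2.imread('pics/w1.png'); c=cv2.resize(s[135:275,200:370],None,fx=4.5,fy=4.2,interpolation=cv2.INTER_CUBIC)
c=cv2.convertScaleAbs(c,alpha=1.5,beta=-30)
cv2.imwrite('pics/w1c.png',c)
```

```text
(no output)
```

View pics/w1c.png

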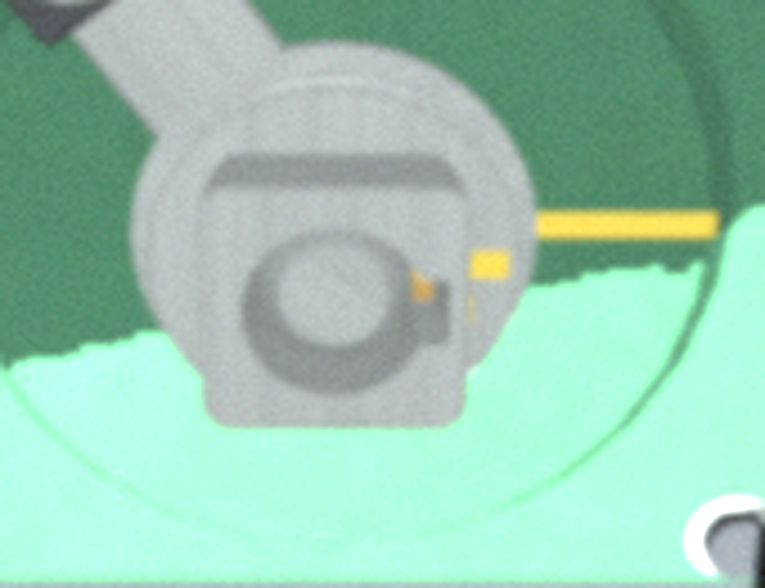

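Run:
```python
from h import *
a=np.load('pics/w1_o.npy');o=dict(position=a[:3],ee_rot=a[3:]);d=np.load('pics/w1_d.npy')
def s(n,px,z): print(n,atz('wrist',[px],z,o).round(1)[0], atd('wrist',[px],[d[int(round(px[1])),int(round(px[0]))]],o).round(1)[0])
s('hub ctr',(274.6,208.1),124)
s('hubl',(245.6,208),124);s('hubr',(303.6,208),124);s('hubt',(274.6,179.5),124);s('hubb',(274.6,236.7),124)
s('hub surf',(255,228),124)
s('spin',(274.2,204.4),112)
s('yl0',(320,188.4),46);s('yl1',(358,188.2),46)
b=o['ee_rot']; r=R.from_rotvec(b).as_matrix(); print('jaw',np.arctan2(r[1,2],r[0,2]))
for z in (46,): 
  P=atz('wrist',[(320,188.4),(358,188.2)],z,o); print(np.arctan2(*(P[1]-P[0])[1::-1]))
# base corners z=22
for px in [(159,76),(388,75),(375,272),(172,272)]: s('bc',px,22)
```

```text
hub ctr [561.1 103.3 124. ] [560.7  99.7 111.4]
hubl [538.2 105.9 124. ] [538.1 105.6 123.2]
hubr [584.  100.8 124. ] [584.1 100.1 121.5]
hubt [563.6 126.2 124. ] [563.6 126.1 123.6]
hubb [558.4  79.2 124. ] [555.3  49.   44.1]
hub surf [543.5  88.4 124. ] [543.4  88.1 123.3]
spin [560.7 103.1 112. ] [560.7 102.8 111.2]
yl0 [606.8  96.7  46. ] [606.8  96.8  46.2]
yl1 [645.1  92.7  46. ] [645.1  92.7  45.9]
jaw -0.10951472508091692
-0.1045967581750056
bc [459.7 221.   22. ] [463.9 219.3  36.1]
bc [683.7 197.3  22. ] [684.8 197.5  18.6]
bc [666.5 -15.9  22. ] [604.9 105.5 249.7]
bc [430.3  10.   22. ] [517.2 115.  249.3]
```

Call:
{"op": "drive_tool", "data": {
  "targets": "-0.07 1 0.05 0;0 1 0 0;0 1 0 0;0 1 0 0;0 1 0 0;0 0.7 0 0;0 0.4 0 0;0 0 0 0"
}}

```text
time_s: 5.23
position: [559.1, 102.9, 109.8]
ee_rot: [-1.157, 1.294, -1.29]
force: [0.5, 0.2, 0.9]
gripper_width: 88.1
```

Call:
{"op": "drive_tool", "data": {
  "targets": "0 0 0 0;0 0 0 0;0 0 0 0;0 0 0 0;0 0 0 0;0 0 0 0",
  "hand": -1,
  "force": 40
}}

```text
time_s: 5.73
position: [561.1, 103.2, 112.7]
ee_rot: [-1.153, 1.29, -1.291]
force: [-1.2, 0.3, 3.3]
gripper_width: 50.1
```

Call:
{"op": "drive_tool", "data": {
  "targets": "0 0 0 0;0 0 0 0;0 0 0 0"
}}

```text
time_s: 5.98
position: [560.7, 103.2, 112.5]
ee_rot: [-1.154, 1.291, -1.291]
force: [-2.5, 0.2, 5.2]
gripper_width: 47.5
```

Call:
{"op": "drive_tool", "data": {
  "targets": "0 -0.3 0 0;0 -0.5 0 0;0 -0.6 0 0;0 -0.6 0 0;0 -0.6 0 0"
}}

```text
time_s: 6.4
position: [561.1, 103.1, 165.5]
ee_rot: [-1.154, 1.29, -1.291]
force: [0.1, 0.5, -3.4]
gripper_width: 47.2
```

Run:
```python
from h import *
d=np.load('pics/top0_d.npy')
px=np.array([(558,197),(695,195),(697,335),(562,335)])/3+[160,130]
P=atz('top',px,22);print(P.round(1),P.mean(0))
c=P.mean(0)
for x in [atz('scene',[(25.,30)],4)]: pass
# scene corners
px2=np.array([(5,229),(70,147),(187,176),(131,270)])/3+[180,130]
P2=atz('scene',px2,[22]);print(P2.round(1),P2.mean(0))
print(atd('top',[(368,220)],[d[220,368]]))
o=get_obs();print(o['position'],o['time_s']); print(toolstep(o,[P.mean(0)[0],P.mean(0)[1],230]))
```

```text
[[ 548.2 -255.5   22. ]
 [ 553.9 -414.7   22. ]
 [ 392.1 -418.9   22. ]
 [ 389.2 -262.6   22. ]] [ 470.85873722 -337.92347889   22.        ]
[[ 557.2 -404.3   22. ]
 [ 402.8 -405.7   22. ]
 [ 399.5 -250.1   22. ]
 [ 563.8 -241.9   22. ]] [ 480.80317976 -325.50898616   22.        ]
[[ 465.8658017  -335.14387711    8.55219934]]
[561.07533723 103.13735786 165.47161307] 6.4
[22.41786479 -3.23140908 -2.0227103 ]
```

Call:
{"op": "drive_tool", "data": {
  "targets": "0.4 -0.8 0 0;0.8 -0.8 -0.1 0;1 -0.8 -0.1 0;1 -0.8 -0.1 0;1 0 -0.1 0;1 0 -0.1 0;1 0 -0.1 0;1 0 -0.1 0"
}}

```text
time_s: 7.07
position: [530.9, -39.4, 229.7]
ee_rot: [-1.153, 1.289, -1.292]
force: [0.3, -0.0, -2.5]
gripper_width: 47.0
```

Call:
{"op": "drive_tool", "data": {
  "targets": "1 0 -0.1 0;1 0 -0.1 0;1 0 -0.1 0;1 0 -0.1 0;1 0 -0.1 0;1 0 -0.1 0;1 0 -0.1 0;1 0 -0.1 0"
}}

```text
time_s: 7.73
position: [497.0, -196.7, 229.4]
ee_rot: [-1.154, 1.29, -1.292]
force: [0.3, -0.4, -3.0]
gripper_width: 47.4
```

Run:
```python
from h import *
o=get_obs(); print(o['position'],o['ee_rot'],o['joints'],o['time_s'])
im,d=capture('wrist'); cv2.imwrite('pics/w2.png',im[:,:,::-1]); np.save('pics/w2_d.npy',d); np.save('pics/w2_o.npy',np.r_[o['position'],o['ee_rot']])
print(toolstep(o,[471,-336,230]))
```

```text
[ 497.03636514 -196.72704637  229.41723311] [-1.15363162  1.28952361 -1.29215846] [-4.23464892e-01 -3.49832437e-04  1.90977576e+00 -2.21801092e-05
  1.23051121e+00 -3.11800790e-01] 7.7333
[ 7.06535361 -0.02622192 -0.5177448 ]
```

View pics/w2.png

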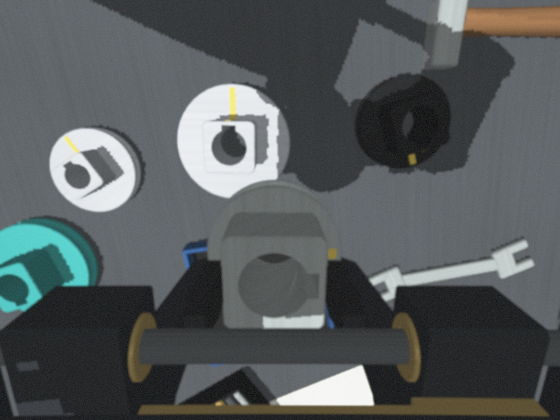

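Call:
{"op": "drive_tool", "data": {
  "targets": "1 0 -0.1 0;1 0 -0.1 0;1 0 -0.1 0;1 0 -0.1 0;1 0 -0.1 0;1 0 0 0;1 0 0 0;0 0 0 0"
}}

```text
time_s: 8.45
position: [471.4, -337.2, 229.4]
ee_rot: [-1.155, 1.29, -1.296]
force: [0.4, -0.1, -3.3]
gripper_width: 47.6
```

Run:
```python
from h import *
o=get_obs(); print(o['position'],o['ee_rot'],o['joints'],o['time_s'])
im,d=capture('top'); cv2.imwrite('pics/t3.png',cv2.resize(im[140:300,270:470,::-1],None,fx=4,fy=3.5))
im,d=capture('wrist'); cv2.imwrite('pics/w3.png',im[:,:,::-1]); np.save('pics/w3_d.npy',d); np.save('pics/w3_o.npy',np.r_[o['position'],o['ee_rot']])
```

```text
[ 471.42319665 -337.15948569  229.38516996] [-1.15450743  1.29001764 -1.29575085] [-0.66271783  0.08565128  1.82032254 -0.00197262  1.23259422 -0.54814286] 8.45
```

View pics/w3.png

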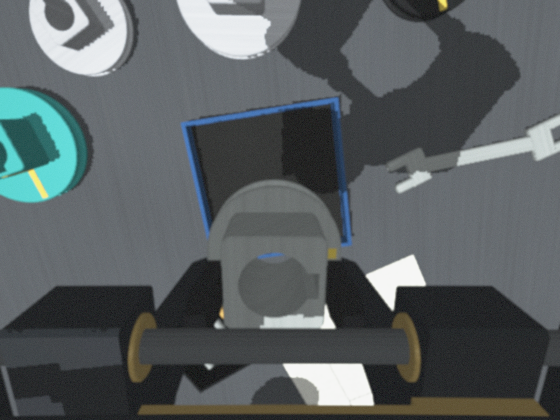

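View pics/t3.png

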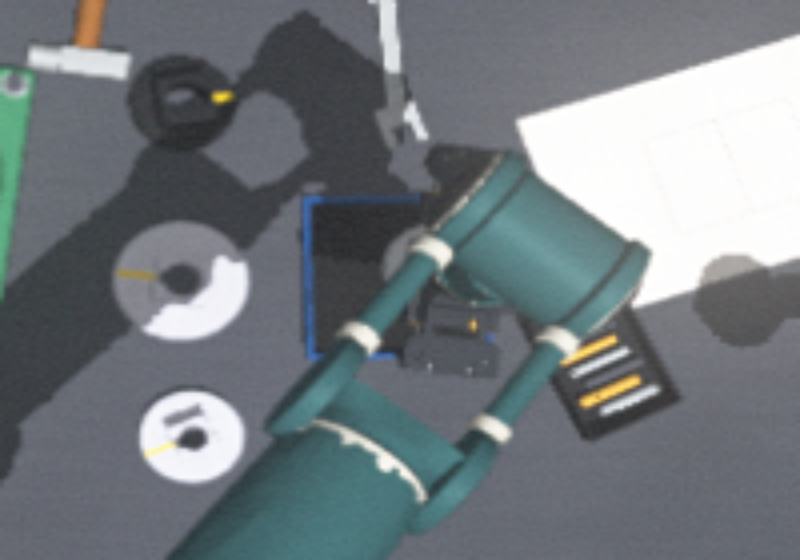

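Run:
```python
from h import *
a=np.load('pics/w3_o.npy');o=dict(position=a[:3],ee_rot=a[3:])
P=atz('wrist',[(184,124),(339,98),(351,243)],22,o);print(P.round(1)); e=P[1]-P[0]; print(np.linalg.norm(e))
e/=np.linalg.norm(e); n=np.array([e[1],-e[0],0]); c=(P[0]+P[1])/2+80*n; print(c)
print(toolstep(o,[c[0],c[1],53]))
```

```text
[[ 389.1 -265.7   22. ]
 [ 546.3 -258.7   22. ]
 [ 551.1 -414.6   22. ]]
157.38599768868883
[ 471.31250175 -342.11709155   22.        ]
[2.18981826e-01 8.82002102e+00 8.47766192e-03]
```

Call:
{"op": "drive_tool", "data": {
  "targets": "0.1 0.5 0 0;0.1 1 0 0;0 1 0 0;0 1 0 0;0 1 0 0;0 1 0 0;0 1 0 0;0 1 0 0"
}}

```text
time_s: 9.22
position: [471.2, -336.4, 76.7]
ee_rot: [-1.155, 1.29, -1.29]
force: [-1.1, 0.2, -3.1]
gripper_width: 47.3
```

Call:
{"op": "drive_tool", "data": {
  "targets": "0 0.6 0 0;0 0.3 0 0;0 0.15 0 0;0 0.1 0 0;0 0.05 0 0;0 0 0 0"
}}

```text
time_s: 9.72
position: [471.9, -338.1, 55.0]
ee_rot: [-1.154, 1.289, -1.292]
force: [0.4, 0.0, -3.6]
gripper_width: 47.0
```

Call:
{"op": "drive_tool", "data": {
  "targets": "0 0.06 0 0;0 0.05 0 0;0 0.05 0 0;0 0 0 0;0 0 0 0"
}}

```text
time_s: 10.13
position: [471.8, -338.2, 52.5]
ee_rot: [-1.154, 1.289, -1.292]
force: [-1.5, 1.4, 6.4]
gripper_width: 47.3
```

Call:
{"op": "drive_tool", "data": {
  "targets": "0 0 0 0;0 0 0 0;0 0 0 0;0 0 0 0;0 0 0 0",
  "hand": 1
}}

```text
time_s: 10.55
position: [471.1, -337.6, 50.7]
ee_rot: [-1.154, 1.291, -1.291]
force: [0.1, 0.4, -0.7]
gripper_width: 78.6
```

Call:
{"op": "drive_tool", "data": {
  "targets": "0 -0.5 0 0;0 -1 0 0;0 -1 0 0;0 -1 0 0;0 -1 0 0;0 -1 0 0;0 -1 0 0;0 -1 0 0"
}}

```text
time_s: 11.22
position: [471.1, -337.6, 202.6]
ee_rot: [-1.154, 1.29, -1.291]
force: [1.0, 0.5, 0.4]
gripper_width: 88.1
```

Run:
```python
from h import *
a=np.load('pics/w2_o.npy');o=dict(position=a[:3],ee_rot=a[3:])
print('hubc',atz('wrist',[(229,147)],60,o),'disc',atz('wrist',[(233,139)],22,o),'yl',atz('wrist',[(233,90),(233,118)],22,o))
o=get_obs(); print(o['position'],o['ee_rot'],o['gripper_width'],o['time_s'])
im,d=capture('wrist'); cv2.imwrite('pics/w4.png',im[:,:,::-1]); np.save('pics/w4_d.npy',d); np.save('pics/w4_o.npy',np.r_[o['position'],o['ee_rot']])
```

```text
hubc [[ 461.61771845 -149.27213504   60.        ]] disc [[ 461.63058251 -145.05698702   22.        ]] yl [[ 468.5929345   -98.43906272   22.        ]
 [ 464.68380886 -124.5853533    22.        ]]
[ 471.05581498 -337.58067228  202.60530209] [-1.15421207  1.29042358 -1.29147102] 88.09532234392606 11.2167
```

View pics/w4.png

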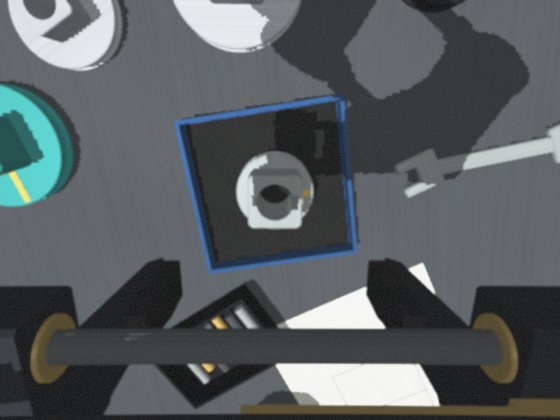

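Call:
{"op": "drive_tool", "data": {
  "targets": "-0.6 0 0 0;-1 0 -0.2 0;-1 0 -0.2 0;-1 0.1 -0.2 0;-1 0.4 -0.2 0;-1 0.4 -0.2 0;-1 0.4 -0.2 0;-1 0.4 -0.2 0"
}}

```text
time_s: 11.93
position: [458.8, -181.2, 164.7]
ee_rot: [-1.155, 1.293, -1.289]
force: [0.2, 0.1, -0.2]
gripper_width: 87.8
```

Call:
{"op": "drive_tool", "data": {
  "targets": "-1 0.4 -0.2 0;-0.8 0 -0.1 0;0 0 0 0;0 0 0 0"
}}

```text
time_s: 12.27
position: [457.2, -145.6, 157.4]
ee_rot: [-1.157, 1.291, -1.288]
force: [0.7, -0.2, -0.1]
gripper_width: 88.4
```

Run:
```python
from h import *
o=get_obs(); print(o['position'],o['ee_rot'],o['gripper_width'],o['time_s'])
im,d=capture('wrist'); cv2.imwrite('pics/w5.png',im[:,:,::-1]); np.save('pics/w5_d.npy',d); np.save('pics/w5_o.npy',np.r_[o['position'],o['ee_rot']])
c=cv2.resize(im[110:310,180:380,::-1],None,fx=3,fy=3,interpolation=cv2.INTER_CUBIC); cv2.imwrite('pics/w5c.png',c)
```

```text
[ 457.19659873 -145.62387482  157.41113557] [-1.1566139   1.29132405 -1.28795272] 88.38224064834661 12.2667
```

View pics/w5.png

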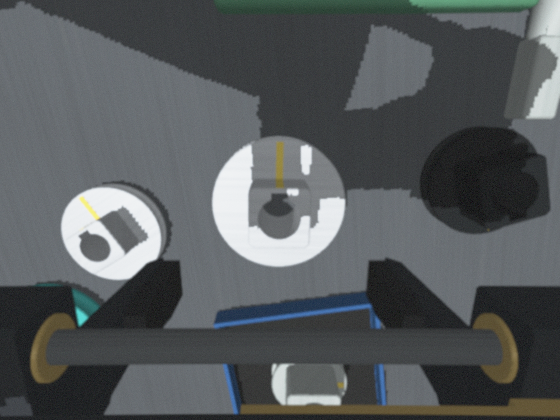

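View pics/w5c.png

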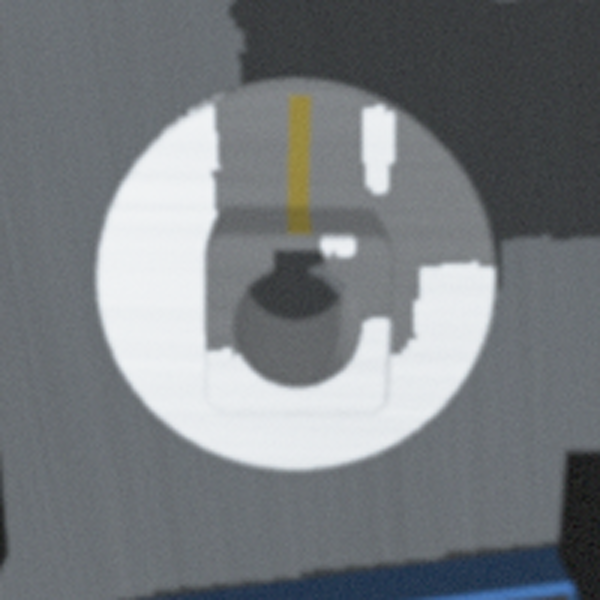

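Run:
```python
from h import *
a=np.load('pics/w5_o.npy');o=dict(position=a[:3],ee_rot=a[3:]);a=np.load('pics/w2_o.npy');o2=dict(position=a[:3],ee_rot=a[3:])
d=np.load('pics/w5_d.npy')
print('hub',atz('wrist',[(279.2,218.2)],60,o),'disc',atz('wrist',[(279,201)],22,o))
P=atz('wrist',[(279.8,142.5),(279.5,185.5)],22,o);v=P[0]-P[1];print('yellow',P,np.arctan2(v[1],v[0]))
P=atz('wrist',[(248.5,190),(248.5,246)],60,o);v=P[0]-P[1];print('hub L edge',np.arctan2(v[1],v[0]))
P=atz('wrist',[(310,190),(310,246)],60,o);v=P[0]-P[1];print('hub R edge',np.arctan2(v[1],v[0]))
print('tri hub',tri([ray('wrist',[(279.2,218.2)],o),ray('wrist',[(229,147)],o2)]))
print('dep',atd('wrist',[(255,240),(230,230)],[d[240,255],d[230,230]],o))
r=R.from_rotvec(o['ee_rot']).as_matrix(); print('jaw',np.arctan2(r[1,2],r[0,2]))
print(toolstep(o,[461.7,-146.7,48.5]))
```

```text
hub [[ 461.4388626  -148.88764903   60.        ]] disc [[ 462.11263265 -145.38258958   22.        ]]
yellow [[ 467.9693954   -96.01571825   22.        ]
 [ 463.96952259 -131.82372111   22.        ]] 1.4595541567151729
hub L edge 1.4395950713372907
hub R edge 1.4925436821759468
tri hub (array([ 461.3974383 , -149.41335476,   58.35697973]), [np.float64(0.008324010046578994), np.float64(0.008324010046688365)])
dep [[ 440.85879694 -164.55621722   59.96976657]
 [ 415.87437958 -167.40127804   21.28075668]]
jaw -0.10950483584997914
[0.03129561 5.44502103 0.24176829]
```

Run:
```python
from h import *
a=np.load('pics/w5_o.npy');o=dict(position=a[:3],ee_rot=a[3:])
d=np.load('pics/w5_d.npy')
r=R.from_rotvec(o['ee_rot']).as_matrix()
ys,xs=np.mgrid[120:290,190:370]; px=np.c_[xs.ravel(),ys.ravel()].astype(float); dd=d[120:290,190:370].ravel()
P=atd('wrist',px,dd,o)[dd>0]
Q=(P-o['position'])@r
for lo,hi,n in [(57.5,62.5,'hub'),(19,24.5,'disc')]:
    m=(P[:,2]>lo)&(P[:,2]<hi); q=Q[m]; 
    print(n,m.sum(),[ (np.percentile(q[:,i],1).round(1),np.percentile(q[:,i],99).round(1),q[:,i].min().round(1),q[:,i].max().round(1)) for i in (0,2)])
for n,px,off in [('bore bottom',(279,239),16.5),('hub bottom',(279.2,247.5),24),('hub top',(279.2,188.8),-24)]:
    p=(atz('wrist',[px],60,o)[0]-o['position'])@r; print(n,p, 'centre x',p[0]-off)
# disc lower/upper
for n,px,off,z in [('disc bot',(279,266.5),58,22),('disc top z0',(279,135.5),-58,0),('disc top z22',(279,135.5),-58,22)]:
    p=(atz('wrist',[px],z,o)[0]-o['position'])@r; print(n,'centre x',p[0]-off)
```

```text
hub 2216 [(np.float64(-20.4), np.float64(27.0), np.float64(-21.0), np.float64(27.4)), (np.float64(-19.1), np.float64(27.8), np.float64(-19.6), np.float64(28.3))]
disc 9232 [(np.float64(-51.6), np.float64(57.6), np.float64(-54.0), np.float64(61.2)), (np.float64(-50.4), np.float64(59.2), np.float64(-53.3), np.float64(62.2))]
bore bottom [19.78437536 97.39214634  4.71415704] centre x 3.2843753638537976
hub bottom [26.9016344  97.38856509  4.90304532] centre x 2.901634395082592
hub top [-20.08839145  97.40994022   4.68000496] centre x 3.9116085537030756
disc bot centre x 3.5158842020094454
disc top z0 centre x 3.491400462848432
disc top z22 centre x 1.9618750277998558
```

Call:
{"op": "drive_tool", "data": {
  "targets": "0.1 1 0.1 0;0.07 1 0.12 0;0 1 0 0;0 1 0 0;0 0.7 0 0;0 0.4 0 0;0 0.2 0 0;0 0.1 0 0"
}}

```text
time_s: 12.98
position: [462.1, -151.3, 50.4]
ee_rot: [-1.154, 1.292, -1.291]
force: [0.5, 0.2, -0.1]
gripper_width: 88.0
```

Call:
{"op": "drive_tool", "data": {
  "targets": "0 0 0 0;0 0 0 0"
}}

```text
time_s: 13.15
position: [463.0, -151.3, 51.7]
ee_rot: [-1.153, 1.29, -1.292]
force: [0.8, -0.8, 0.1]
gripper_width: 88.1
```

Call:
{"op": "drive_tool", "data": {
  "targets": "-0.08 0.1 -0.09 0;0 0 0 0;0 0 0 0;0 0 0 0"
}}

```text
time_s: 13.48
position: [460.8, -149.0, 49.2]
ee_rot: [-1.154, 1.29, -1.291]
force: [-0.3, 0.3, 0.3]
gripper_width: 88.1
```

Run:
```python
from h import *
o=get_obs(); print(o['position'],o['joint_vel'],o['time_s'])
im,d=capture('wrist'); o=get_obs(); print(o['position'])
cv2.imwrite('pics/w6.png',im[:,:,::-1])
```

```text
[ 460.82582242 -149.04560693   49.15066273] [-0.00057145  0.0027154   0.00071788  0.00156919 -0.00101918 -0.00131284] 13.4833
[ 460.82413228 -149.06230603   49.08782449]
```

View pics/w6.png

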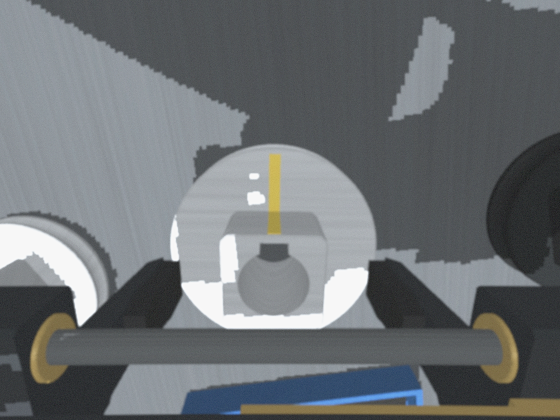

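Run:
```python
import cv2,numpy as np
a=cv2.imread('pics/w2.png')[180:340,210:340];b=cv2.imread('pics/w6.png')[180:340,210:340]
a=cv2.convertScaleAbs(a,alpha=1.8);
c=cv2.resize(np.hstack([a,b]),None,fx=3,fy=3.5,interpolation=cv2.INTER_CUBIC)
for y in range(0,160,10): cv2.line(c,(0,int(y*3.5)),(8,int(y*3.5)),(0,0,255),1)
for y in (60,140): cv2.line(c,(0,int(y*3.5)),(780,int(y*3.5)),(0,0,255),1)
cv2.imwrite('pics/cmp.png',c)
```

```text
(no output)
```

View pics/cmp.png

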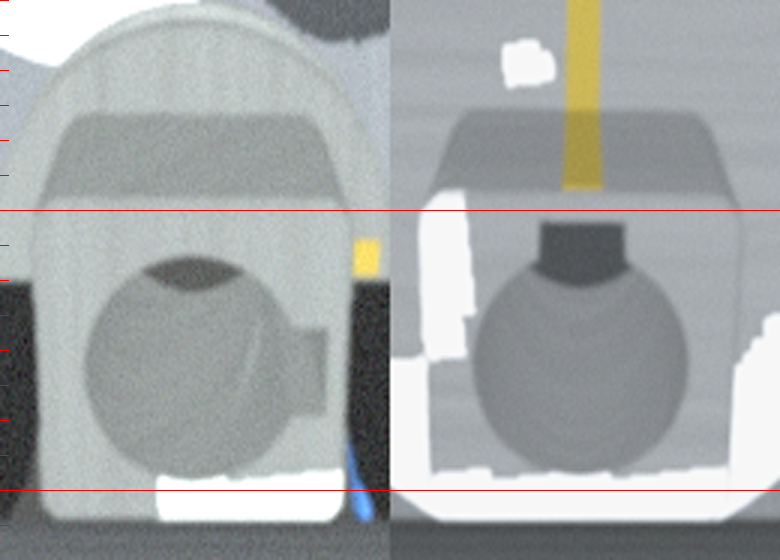

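Call:
{"op": "drive_tool", "data": {
  "targets": "0 0 0 0;0 0 0 0;0 0 0 0;0 0 0 0;0 0 0 0;0 0 0 0;0 0 0 0;0 0 0 0",
  "hand": -1,
  "force": 50
}}

```text
time_s: 14.2
position: [460.6, -149.1, 48.8]
ee_rot: [-1.154, 1.291, -1.291]
force: [0.1, -1.2, -0.1]
gripper_width: 47.0
```

Call:
{"op": "drive_tool", "data": {
  "targets": "0 0 0 0;0 -0.3 0 0;0 -0.8 0 0;0 -1 0 0;0 -1 0 0;0 -1 0 0;0 -1 0 0;0 -1 0 0"
}}

```text
time_s: 14.87
position: [459.2, -148.5, 170.5]
ee_rot: [-1.156, 1.294, -1.289]
force: [0.2, -0.2, -5.9]
gripper_width: 47.0
```

Call:
{"op": "drive_tool", "data": {
  "targets": "0 -1 0 0;0 -1 0 0;0 -0.5 0 0;0 0 0 0;0 0 0 0;0 0 0 0"
}}

```text
time_s: 15.37
position: [459.4, -148.6, 218.9]
ee_rot: [-1.156, 1.294, -1.289]
force: [0.4, 0.1, -6.6]
gripper_width: 46.9
```

Run:
```python
from h import *
o=get_obs(); print(o['position'],o['ee_rot'],o['joint_vel'],o['time_s'])
im,d=capture('wrist'); np.save('pics/w7_d.npy',d); np.save('pics/w7_o.npy',np.r_[o['position'],o['ee_rot']])
cv2.imwrite('pics/w7.png',im[:,:,::-1])
a=cv2.imread('pics/w2.png')[180:340,210:340];b=im[180:340,210:340,::-1]
a=cv2.convertScaleAbs(a,alpha=1.8);
c=cv2.resize(np.hstack([a,b]),None,fx=3,fy=3.5,interpolation=cv2.INTER_CUBIC)
for y in (60,140): cv2.line(c,(0,int(y*3.5)),(780,int(y*3.5)),(0,0,255),1)
cv2.imwrite('pics/cmp2.png',c)
print(toolstep(o,[560.9,103.2,180]))
```

```text
[ 459.3952074  -148.58995276  218.86800492] [-1.15593774  1.29380781 -1.28868084] [-1.30697843e-03  7.40167209e-03  6.75679836e-03 -1.53761110e-03
  8.16111412e-04  6.00763159e-06] 15.3667
[-13.07480006   1.94257805   3.64778102]
```

View pics/cmp2.png

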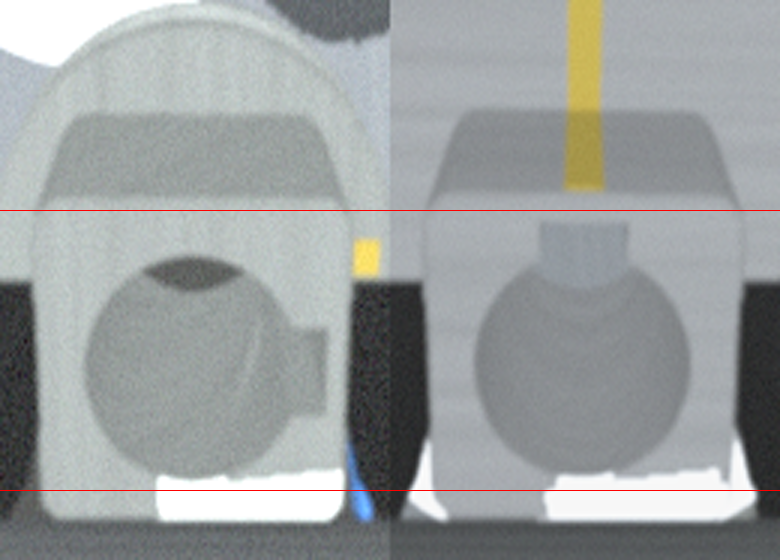

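Call:
{"op": "drive_tool", "data": {
  "targets": "-0.4 0 0.1 0;-0.8 0 0.2 0;-1 0 0.3 0;-1 0 0.3 0;-1 0 0.3 0;-1 0 0.3 0;-1 0 0.3 0;-1 0 0.3 0"
}}

```text
time_s: 16.08
position: [518.1, -9.0, 219.5]
ee_rot: [-1.156, 1.293, -1.29]
force: [0.1, -0.2, -6.1]
gripper_width: 47.0
```

Call:
{"op": "drive_tool", "data": {
  "targets": "-1 0 0.3 0;-1 0 0.3 0;-1 0 0.3 0;-1 0 0.3 0;-1 0 0.3 0;-0.6 0 0.2 0;-0.3 0 0.1 0;0 0 0 0.1"
}}

```text
time_s: 16.75
position: [567.3, 104.0, 219.8]
ee_rot: [-1.101, 1.367, -1.366]
force: [0.2, -0.4, -6.7]
gripper_width: 47.2
```

Call:
{"op": "drive_tool", "data": {
  "targets": "0 0 0 0.115;0 0 0 0.115;0 0 0 0.115;0 0 0 0.115;0 0 0 0.115;0 0 0 0.115;0 0 0 0.115;0 0 0 0.115"
}}

```text
time_s: 17.42
position: [566.8, 101.9, 220.1]
ee_rot: [-0.393, 2.011, -2.012]
force: [0.2, -0.2, -6.3]
gripper_width: 47.3
```

Call:
{"op": "drive_tool", "data": {
  "targets": "0 0 0 0.115;0 0 0 0.115;0 0 0 0.115;0 0 0 0.1;0 0 0 0.03;0 0 0 0;0 0 0 0;0 0 0 0"
}}

```text
time_s: 18.08
position: [567.1, 102.3, 220.5]
ee_rot: [-0.114, -2.166, 2.167]
force: [0.2, -0.1, -6.1]
gripper_width: 47.2
```

Run:
```python
from h import *
o=get_obs(); print(o['position'],o['joints'],o['joint_vel'],o['time_s'])
r=R.from_rotvec(o['ee_rot']).as_matrix();j=np.arctan2(r[1,2],r[0,2]);print(r.round(3)); print('jaw',j,'spin needed',-(-1.678-j)/np.pi*3,toolstep(o,[560.3,103.2,180]))
im,d=capture('wrist'); cv2.imwrite('pics/w8.png',im[:,:,::-1])
im,d=capture('scene'); cv2.imwrite('pics/s8.png',cv2.resize(im[130:290,220:430,::-1],None,fx=3.5,fy=3.5))
```

```text
[567.10461542 102.25660874 220.48938609] [ 1.35295723e-01  8.78054797e-02  1.83468580e+00 -2.18643345e-04
  1.21981022e+00  1.81191826e+00] [ 0.00161354  0.00066815 -0.00232781  0.00162231 -0.00154464  0.00453331] 18.0833
[[-0.994 -0.001 -0.106]
 [ 0.106 -0.    -0.994]
 [ 0.001 -1.     0.   ]]
jaw -1.6765471705269541 spin needed 0.0013873499526290086 [ 0.34201464  2.02468419 -0.01173959]
```

View pics/w8.png

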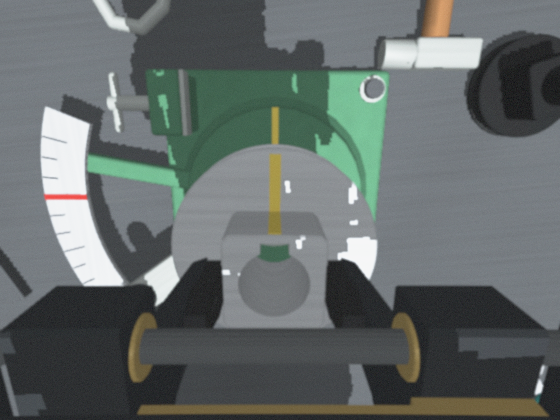

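View pics/s8.png

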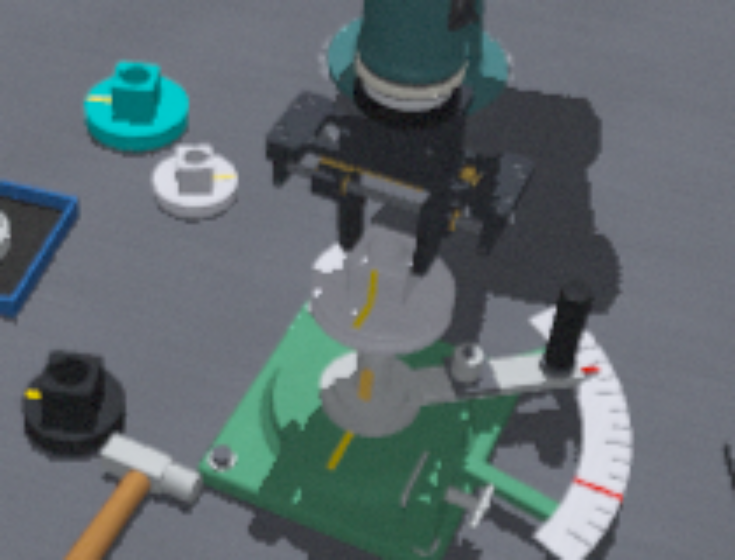

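Call:
{"op": "drive_tool", "data": {
  "targets": "0.17 0.3 -0.01 0;0.17 0.8 0 0;0 0.6 0 0;0 0.3 0 0;0 0 0 0;0 0 0 0;0 0 0 0;0 0 0 0"
}}

```text
time_s: 18.85
position: [561.5, 103.6, 181.7]
ee_rot: [-0.117, -2.168, 2.167]
force: [0.6, -0.5, -7.1]
gripper_width: 47.3
```

Run:
```python
from h import *
o=get_obs(); print(o['position'],o['force'],o['time_s'])
r=R.from_rotvec(o['ee_rot']).as_matrix();j=np.arctan2(r[1,2],r[0,2]);print('jaw',j,toolstep(o,[560.3,103.2,166]))
im,d=capture('wrist'); cv2.imwrite('pics/w9.png',cv2.resize(im[80:340,140:420,::-1],None,fx=2.3,fy=2.3))
```

```text
[561.45322408 103.60273843 181.74770628] [ 0.57381157 -0.46666818 -7.14101664] 18.85
jaw -1.6771950790324799 [0.05653742 0.78727959 0.02646329]
```

View pics/w9.png

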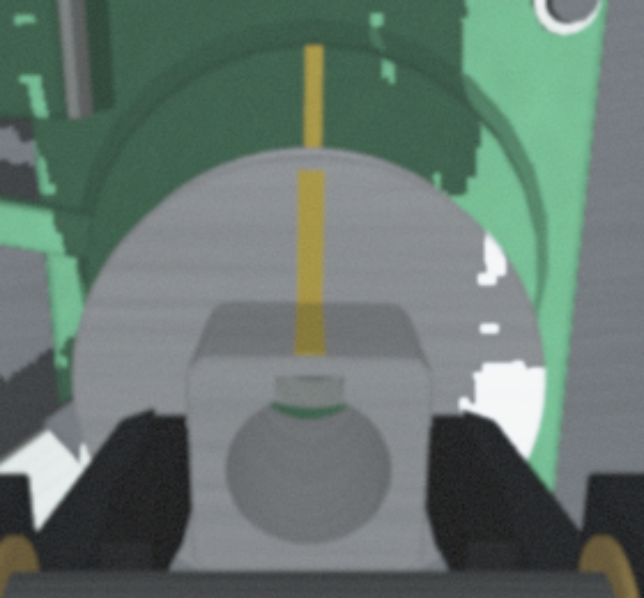

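Call:
{"op": "drive_tool", "data": {
  "targets": "0.05 0.3 0.03 0;0 0.3 0 0;0 0.2 0 0;0 0 0 0;0 0 0 0;0 0 0 0"
}}

```text
time_s: 19.4
position: [559.5, 103.0, 164.6]
ee_rot: [-0.115, -2.167, 2.167]
force: [1.1, 0.3, -6.5]
gripper_width: 47.3
```

Call:
{"op": "drive_tool", "data": {
  "targets": "0 0.2 0 0;0 0.2 0 0;0 0.1 0 0;0 0 0 0"
}}

```text
time_s: 19.73
position: [558.9, 103.0, 153.9]
ee_rot: [-0.114, -2.166, 2.166]
force: [-0.9, -0.5, -6.0]
gripper_width: 47.2
```

Call:
{"op": "drive_tool", "data": {
  "targets": "-0.05 0 0 0;0 0 0 0;0 0 0 0;0 0 0 0"
}}

```text
time_s: 20.07
position: [560.7, 102.9, 155.1]
ee_rot: [-0.116, -2.167, 2.167]
force: [-0.9, -0.0, -6.1]
gripper_width: 46.8
```

Call:
{"op": "drive_tool", "data": {
  "targets": "0 0.15 0 0;0 0.15 0 0;0 0.1 0 0;0 0 0 0;0 0 0 0"
}}

```text
time_s: 20.48
position: [560.2, 102.9, 146.4]
ee_rot: [-0.114, -2.166, 2.166]
force: [0.8, -0.4, -5.7]
gripper_width: 47.2
```

Call:
{"op": "drive_tool", "data": {
  "targets": "0 0.1 0 0;0 0.1 0 0;0 0.1 0 0;0 0 0 0;0 0 0 0"
}}

```text
time_s: 20.9
position: [560.3, 102.9, 140.5]
ee_rot: [-0.115, -2.166, 2.167]
force: [-0.3, 0.0, -5.6]
gripper_width: 47.4
```

Call:
{"op": "drive_tool", "data": {
  "targets": "0 0.2 0 0;0 0.3 0 0;0 0.3 0 0;0 0.2 0 0;0 0.1 0 0;0 0.05 0 0;0 0 0 0;0 0 0 0"
}}

```text
time_s: 21.57
position: [560.7, 102.9, 117.9]
ee_rot: [-0.116, -2.167, 2.167]
force: [1.0, -0.3, -4.9]
gripper_width: 46.8
```

Call:
{"op": "drive_tool", "data": {
  "targets": "0 0.1 0 0;0 0.06 0 0;0 0.06 0 0;0 0.04 0 0;0 0 0 0;0 0 0 0"
}}

```text
time_s: 22.07
position: [560.6, 102.9, 112.8]
ee_rot: [-0.116, -2.167, 2.167]
force: [-0.6, -0.7, -4.4]
gripper_width: 47.3
```

Call:
{"op": "drive_tool", "data": {
  "targets": "0 0.04 0 0;0 0.04 0 0;0 0 0 0;0 0 0 0"
}}

```text
time_s: 22.4
position: [560.7, 102.9, 112.8]
ee_rot: [-0.116, -2.167, 2.167]
force: [-5.3, -1.2, 5.5]
gripper_width: 47.5
```

Call:
{"op": "drive_tool", "data": {
  "targets": "0 0 0 0;0 0 0 0;0 0 0 0;0 0 0 0;0 0 0 0;0 0 0 0;0 -0.3 0 0;0 -0.7 0 0",
  "hand": 1
}}

```text
time_s: 23.07
position: [558.8, 102.7, 129.2]
ee_rot: [-0.111, -2.164, 2.166]
force: [-0.5, -0.4, -1.4]
gripper_width: 88.0
```

Call:
{"op": "drive_tool", "data": {
  "targets": "0 -1 0 0;0 -1 0 0;0 -1 0 0;0 -1 0 0;0 -1 0 0;0 -0.5 0 0;0 0 0 0;0 0 0 0"
}}

```text
time_s: 23.73
position: [560.8, 102.9, 241.3]
ee_rot: [-0.117, -2.167, 2.167]
force: [-0.3, -0.3, -0.1]
gripper_width: 88.2
```

Run:
```python
from h import *
o=get_obs(); print(o['position'],o['joints'],o['force'],o['time_s'])
im,d=capture('wrist'); cv2.imwrite('pics/w10.png',im[:,:,::-1]); np.save('pics/w10_d.npy',d); np.save('pics/w10_o.npy',np.r_[o['position'],o['ee_rot']])
P=atd('wrist',[(245,150),(305,150)],[d[150,245],d[150,305]],o);print(P)
im,d=capture('scene'); cv2.imwrite('pics/s10.png',cv2.resize(im[130:290,220:430,::-1],None,fx=3.5,fy=3.5))
```

```text
[560.80478546 102.94069626 241.33980457] [ 1.37867233e-01  6.10751363e-02  1.82431706e+00 -2.43265543e-05
  1.25503760e+00  1.81508593e+00] [-0.26897142 -0.32879364 -0.14822006] 23.7333
[[606.14014951 123.70885125  84.15644265]
 [600.56842901  70.6103627   85.08616749]]
```

View pics/w10.png

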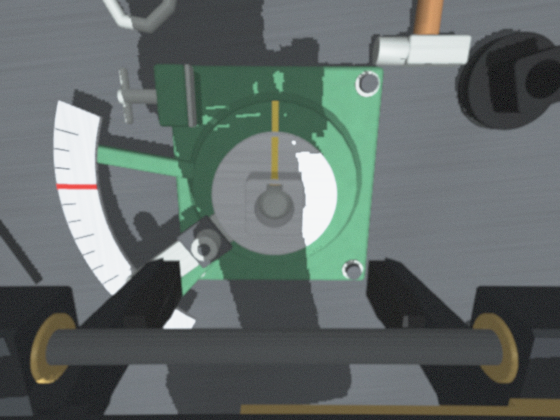

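View pics/s10.png

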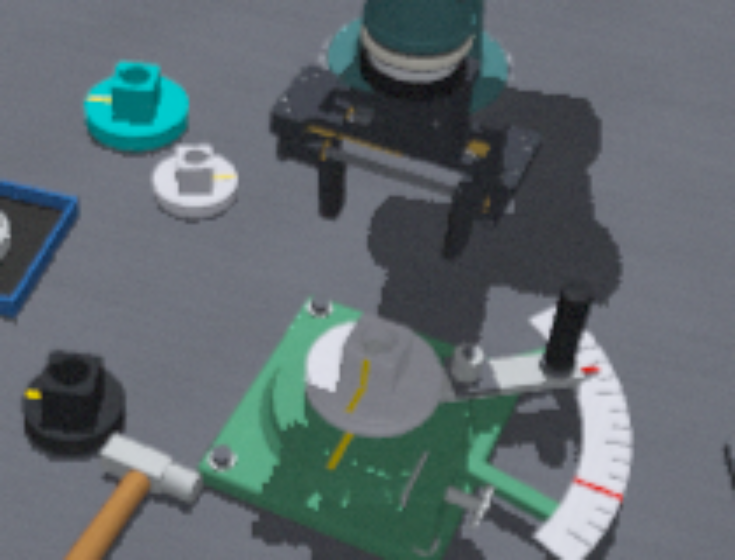

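Call:
{"op": "drive_tool", "data": {
  "targets": "0.7 0 -1 0;0.7 0 -1 0;0.7 0 -1 0;0.7 0 -1 0;0.7 0 -1 0;0.7 0 -1 0;0.7 0 -1 0;0 0 -0.1 -0.11"
}}

```text
time_s: 24.5
position: [475.3, 256.9, 238.9]
ee_rot: [-0.017, 2.218, -2.218]
force: [1.6, -1.3, 0.1]
gripper_width: 88.1
```

Call:
{"op": "drive_tool", "data": {
  "targets": "0 0 0 -0.115;0 0 0 -0.115;0 0 0 -0.115;0 0 0 -0.115;0 0 0 -0.115;0 0 0 -0.115;0 0 0 -0.115;0 0 0 -0.115"
}}

```text
time_s: 25.17
position: [477.2, 254.1, 238.9]
ee_rot: [-0.872, 1.632, -1.632]
force: [0.3, 0.2, 0.3]
gripper_width: 87.9
```

Call:
{"op": "drive_tool", "data": {
  "targets": "0 0 0 -0.115;0 0 0 -0.115;0 0 0 -0.115;0 0 0 -0.115;0 0 0 -0.115;0 0 0 -0.115;0 0 0 -0.115;0 0 0 -0.115"
}}

```text
time_s: 25.83
position: [477.2, 254.1, 238.9]
ee_rot: [-1.365, 0.934, -0.931]
force: [1.0, -0.5, -0.0]
gripper_width: 88.3
```

Call:
{"op": "drive_tool", "data": {
  "targets": "0 0 0 -0.115;0 0 0 0;0 0 0 0;0 0 0 0"
}}

```text
time_s: 26.17
position: [477.7, 254.3, 239.9]
ee_rot: [-1.401, 0.848, -0.846]
force: [-0.1, -0.8, 0.4]
gripper_width: 88.2
```

Run:
```python
from h import *
o=get_obs(); print(o['position'],o['joints'],o['force'],o['time_s'])
r=R.from_rotvec(o['ee_rot']).as_matrix();j=np.arctan2(r[1,2],r[0,2]);print('jaw',j)
im,d=capture('wrist'); cv2.imwrite('pics/w11.png',im[:,:,::-1]); np.save('pics/w11_d.npy',d); np.save('pics/w11_o.npy',np.r_[o['position'],o['ee_rot']])
print([(x['p'],np.array(x['location'])*[560,420]) for x in place_of('wrist','bend_arm_grip')])
```

```text
[477.71954652 254.29789504 239.94128377] [ 4.43134457e-01  7.85862133e-03  1.88188195e+00  7.41276539e-06
  1.25363669e+00 -3.91340077e-02] [-0.05617832 -0.80273038  0.38059635] 26.1667
jaw 0.48226621550521787
[]
```

View pics/w11.png

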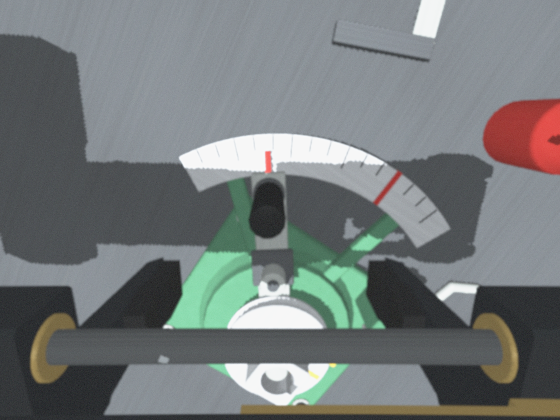

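Run:
```python
from h import *
a=np.load('pics/w11_o.npy');o=dict(position=a[:3],ee_rot=a[3:]);d=np.load('pics/w11_d.npy')
im=cv2.imread('pics/w11.png'); cv2.imwrite('pics/w11c.png',cv2.resize(im[125:305,170:460],None,fx=2.7,fy=2.7,interpolation=cv2.INTER_CUBIC))
A=np.array([560.8,103.0])
def s(n,px,z):
    p=atz('wrist',[px],z,o)[0]; q=atd('wrist',[px],[d[int(px[1]),int(px[0])]],o)[0]; v=p[:2]-A
    print(n,p.round(1),q.round(1),'r',np.hypot(*v).round(1),'ang',(np.arctan2(v[1],v[0])).round(4))
s('griptop',(267,221),154)
s('ptr0',(268,153),42);s('ptr1',(268,170),42)
s('ld0',(400,173),42);s('ld1',(376,204),42)
for z in (154,): print(toolstep(o,[*atz('wrist',[(267,221)],z,o)[0][:2],128]))
```

```text
griptop [474.4 250.7 154. ] [474.4 250.7 154.1] r 171.1 ang 2.1001
ptr0 [456.7 281.9  42. ] [456.5 282.7  48.9] r 206.9 ang 2.0978
ptr1 [464.7 266.5  42. ] [464.1 268.1  51.9] r 189.7 ang 2.1023
ld0 [586.2 326.6  42. ] [586.  326.6  42.3] r 225.0 ang 1.4579
ld1 [582.3 287.3  42. ] [582.6 287.3  41.4] r 185.6 ang 1.4546
[ 0.08220141  5.59746057 -0.22086094]
```

View pics/w11c.png

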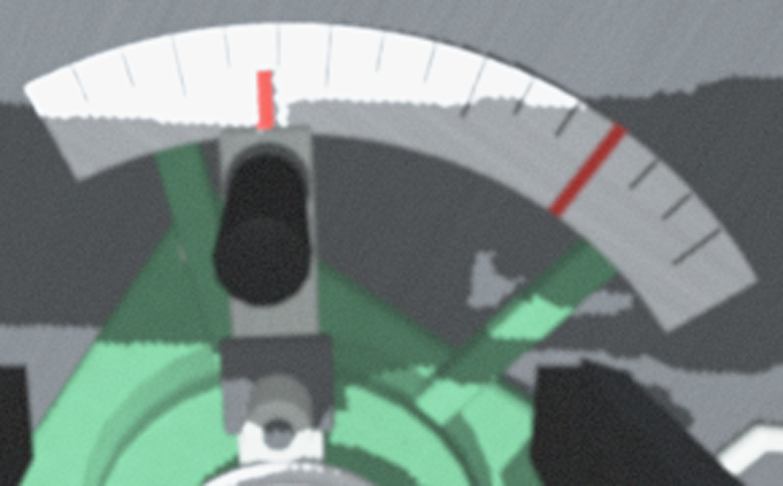

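Call:
{"op": "drive_tool", "data": {
  "targets": "0.08 0.5 -0.22 -0.045;0 1 0 0;0 1 0 0;0 1 0 0;0 1 0 0;0 0.7 0 0;0 0.4 0 0;0 0 0 0"
}}

```text
time_s: 26.93
position: [473.6, 250.3, 126.8]
ee_rot: [-1.418, 0.812, -0.808]
force: [0.5, 0.7, 0.2]
gripper_width: 88.4
```

Call:
{"op": "drive_tool", "data": {
  "targets": "0 0 0 0;0 0 0 0;0 0 0 0"
}}

```text
time_s: 27.18
position: [476.1, 251.6, 130.5]
ee_rot: [-1.413, 0.807, -0.81]
force: [-0.0, 0.2, -0.1]
gripper_width: 88.6
```

Run:
```python
from h import *
o=get_obs(); print(o['position'],o['force'],o['time_s'])
r=R.from_rotvec(o['ee_rot']).as_matrix();j=np.arctan2(r[1,2],r[0,2]);print('jaw',j,toolstep(o,[474.6,250.3,128]))
```

```text
[476.07155146 251.56326653 130.48491357] [-0.04972063  0.19802655 -0.10642662] 27.1833
jaw 0.5321782480481918 [ 0.01706508  0.12400378 -0.09577108]
```

Call:
{"op": "drive_tool", "data": {
  "targets": "0.02 0.1 -0.08 0;0 0 0 0;0 0 0 0;0 0 0 0;0 0 0 0;0 0 0 0;0 0 0 0;0 0 0 0",
  "hand": -1,
  "force": 25
}}

```text
time_s: 27.85
position: [473.9, 249.9, 127.0]
ee_rot: [-1.415, 0.809, -0.809]
force: [-0.4, 0.0, 0.5]
gripper_width: 37.0
```

Call:
{"op": "drive_tool", "data": {
  "targets": "0 0 0 0;0 0 0 0;0 0 0 0"
}}

```text
time_s: 28.1
position: [473.9, 249.9, 127.0]
ee_rot: [-1.415, 0.809, -0.809]
force: [0.5, -0.6, -0.1]
gripper_width: 27.6
```

Call:
{"op": "drive_tool", "data": {
  "targets": "0.007 0 0.34 0.038;0.007 0 0.34 0.038;0.007 0 0.34 0.038;0.007 0 0.34 0.038;0.007 0 0.34 0.038;0.007 0 0.34 0.038;0.007 0 0.34 0.038;0.007 0 0.34 0.038"
}}

```text
time_s: 28.77
position: [523.8, 269.3, 127.0]
ee_rot: [-1.304, 1.052, -1.051]
force: [-2.3, -2.6, 2.1]
gripper_width: 27.0
```

Call:
{"op": "drive_tool", "data": {
  "targets": "0.007 0 0.34 0.038;0.007 0 0.34 0.038;0.007 0 0.34 0.038;0.007 0 0.34 0.038;0.007 0 0.34 0.038;0.007 0 0.34 0.038;0 0 0 0;0 0 0 0"
}}

```text
time_s: 29.43
position: [565.6, 273.0, 127.0]
ee_rot: [-1.197, 1.226, -1.228]
force: [2.4, -3.3, 0.7]
gripper_width: 27.3
```

Run:
```python
from h import *
o=get_obs(); print(o['position'],o['force'],o['time_s'])
r=R.from_rotvec(o['ee_rot']).as_matrix();j=np.arctan2(r[1,2],r[0,2]);v=o['position'][:2]-[560.8,103]
print('jaw',j,'ang',np.arctan2(v[1],v[0]),np.hypot(*v),toolstep(o,[579.6,272,127]))
```

```text
[565.59827269 273.04831456 127.01903168] [ 2.42415085 -3.32348649  0.7130583 ] 29.4333
jaw -0.024017794533525594 ang 1.542586698043809 170.11599779555615 [0.0355869  0.00181333 0.70114158]
```

Call:
{"op": "drive_tool", "data": {
  "targets": "0.007 0 0.35 0.038;0.007 0 0.35 0.038;0 0 0 0;0 0 0 0;0 0 0 0;0 0 0 0"
}}

```text
time_s: 29.93
position: [579.0, 272.1, 127.0]
ee_rot: [-1.158, 1.284, -1.286]
force: [2.3, -3.5, 0.9]
gripper_width: 27.4
```

Run:
```python
from h import *
o=get_obs(); print(o['position'],o['force'],o['time_s'])
r=R.from_rotvec(o['ee_rot']).as_matrix();j=np.arctan2(r[1,2],r[0,2]);v=o['position'][:2]-[560.8,103]
print('jaw',j,'ang',np.arctan2(v[1],v[0]),np.hypot(*v))
im,d=capture('wrist'); cv2.imwrite('pics/w12.png',cv2.resize(im[60:300,140:420,::-1],None,fx=2.5,fy=2.5,interpolation=cv2.INTER_CUBIC)); np.save('pics/w12_o.npy',np.r_[o['position'],o['ee_rot']])
```

```text
[578.99531269 272.07246491 127.00240458] [ 2.31293296 -3.5276807   0.92022484] 29.9333
jaw -0.10336982250164857 ang 1.4635905055962037 170.0487218299513
```

View pics/w12.png

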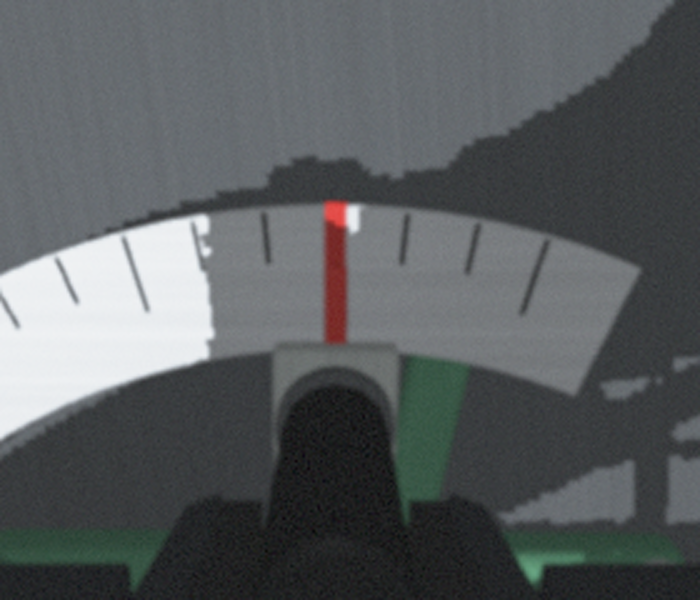

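Call:
{"op": "drive_tool", "data": {
  "targets": "0 0 0 0;0 0 0 0;0 0 0 0;0 0 0 0;0 0 0 0;0 0 0 0;0 -0.3 0 0;0 -0.8 0 0",
  "hand": 1
}}

```text
time_s: 30.65
position: [576.9, 271.8, 146.7]
ee_rot: [-1.163, 1.288, -1.285]
force: [0.2, -0.4, -0.6]
gripper_width: 78.7
```

Call:
{"op": "drive_tool", "data": {
  "targets": "0 -1 0 0;0 -1 0 0;0 -1 0 0;0 -1 0 0;0 -1 0 0;0 -0.3 0 0;0 0 0 0;0 0 0 0"
}}

```text
time_s: 31.32
position: [578.8, 272.5, 254.9]
ee_rot: [-1.158, 1.286, -1.286]
force: [-0.4, 0.1, -0.5]
gripper_width: 88.0
```

Run:
```python
from h import *
o=get_obs(); print(o['position'],o['force'],o['time_s'])
im,d=capture('wrist'); cv2.imwrite('pics/w13.png',im[:,:,::-1]);cv2.imwrite('pics/w13c.png',cv2.resize(im[110:310,180:400,::-1],None,fx=3,fy=3,interpolation=cv2.INTER_CUBIC)); np.save('pics/w13_o.npy',np.r_[o['position'],o['ee_rot']]); np.save('pics/w13_d.npy',d)
im,d=capture('scene'); cv2.imwrite('pics/s13.png',cv2.resize(im[130:290,170:430,::-1],None,fx=3,fy=3,interpolation=cv2.INTER_CUBIC))
```

```text
[578.80867931 272.52305204 254.9219643 ] [-0.36029169  0.08212041 -0.52671929] 31.3167
```

View pics/w13c.png

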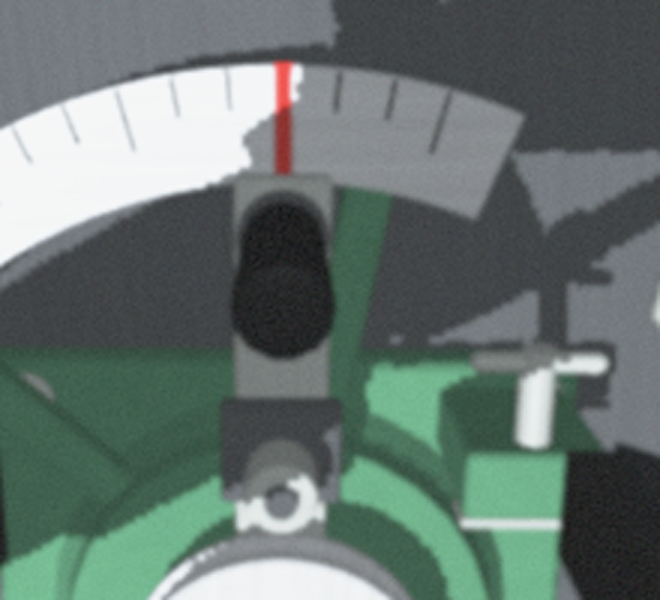

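View pics/s13.png

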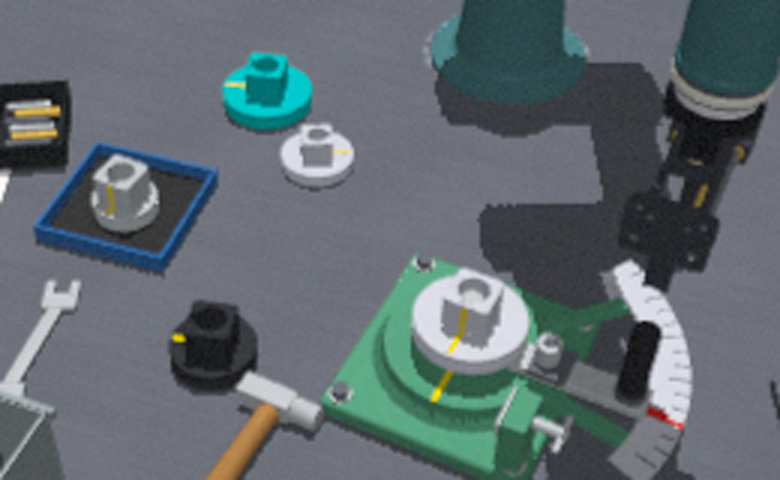

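Run:
```python
from h import *
o=get_obs(); print(o['joint_vel'].round(3)); print(close_job())
```

```text
[-0.     0.006  0.007 -0.002  0.002 -0.001]
the job is handed in; nothing more can be done
None
```

The job is done and handed in at about 31 s, well under the 67 s limit.

- **Small former:** I lifted it off the spindle and set it down flat, close to the middle of the blue tray.
- **Large former:** I used the bright aluminium one, not the turquoise one or the smaller silver one. I turned it about 90° so its keyway met the key, then lowered it onto the seat.
- **Bending arm:** I swung it back about 0.64 rad to the red load line and let go.

**Last checks**
- **Seating:** the gripper stopped 63.9 mm above its height when it picked the large former off the bench, against a 64 mm seat. It took about 5 N upward there. The disc's top read 84–85 mm by depth; the description gives 86, and I put the gap down to noise.
- **Keyway:** the yellow lines on the former and the turret run together in the wrist and scene pictures.
- **Pointer:** it lies over the red line in the close-up taken after release. The arm's angle agrees to about 0.001 rad with the direction I took from the key. Measured against the red line itself, it is about 0.006 rad off.
- **Other things:** the black former, both look-alike formers and the hammer still stand where they were in the last scene crop. I did not check the oil can, sample bend or square in a last picture, but nothing was driven near them.

One disagreement came up earlier. Rough estimates of the tray's middle from the fixed cameras differed by 10–16 mm, so I placed the former by the wrist camera's view of the tray.

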